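# Work the sagging bolt over its bent keeper and hold the cage gate ajar

## Task

The bolt on the wire equipment cage has sagged and its square head hangs behind the bent-up lip of the keeper: take the bolt by its upright knob, lift it over the lip while you draw it back clear of the keeper with the gate still shut, and do not wrench it hard against the keeper. Then swing the self-closing gate towards you until its free edge stands about 90 mm open, and finish while still holding it there by the knob, with the bolt drawn, so that I can reach the limiter inside. Do not disturb the other things on the desk and on the cage.

Things in the scene. Friction and masses are not known exactly. Their poses are not given: they have to be found in the camera images.
- cage: Dark steel wire cage, 230 mm deep (x), 360 mm wide (y), fixed; place and yaw vary. Origin: on the desk under its middle. x points from its front (gate, facing the robot) to its back, y left, z up. Roof at 125 mm; posts and gate 150 mm high. The gate lies at x = -110 mm, hinged at y = +135 mm on the left; the keeper's post is at y = -158 mm.
- knob (a point): Grip point on the bolt's knob, an upright steel pin 16 mm thick on the rod, 175 mm from the hinge axis with the bolt shot. On the pin's axis, 38 mm above the rod's axis, 210 mm above the desk when sagged; the pin is bare 32 mm below and 20 mm above it, then a 22 mm cap. Staples 57 and 105 mm to its right and left (107 and 55 mm when fully drawn) rise to 208 mm. Moves with bolt and gate.
- bolt: Steel bolt, about 0.3 kg: a 12 mm rod along the cage's y above the gate's top rail, loose in two tall staples on the gate, with the knob and, at its right end, a square head (24 mm in x, 14 in y, 32 high). Origin: rod's axis under the knob, 172 mm high when sagged; head's middle 126 mm from it to -y. Axes as the cage's while shut. Slides (1.5 N friction) and lifts (its weight), does not turn.
- bolt_draw (a joint): How far the bolt is drawn back to the left, along the gate's +y towards the hinge, m: 0 fully shot, 0.05 fully drawn; starts between 0 and 0.004. Not sprung. The head meets the lip at about 0.006 if not lifted, and has passed lip and keeper at 0.027.
- bolt_lift (a joint): How far the bolt is lifted in its staples, m: 0 sagged, 0.022 highest. It drops by its own weight. It needs 0.010 for the head to pass over the lip.
- keeper: Steel keeper on the right post. Origin: middle of its underside, 150 mm above the desk; axes as the cage's. A plate with two upright cheeks 38 mm high, in front of and behind the bolt's head, which stop the gate opening while the head is between them, lifted or not; on the gate's side a bent-up lip across the head's path.
- keeper_lip (a point): Middle of the lip's top edge, 165 mm above the desk. The lip is 24 mm wide front to back and 4 mm thick; the sagged head's underside hangs at 156 mm, 9 mm below this edge.
- gate (a joint): Angle of the gate, rad: 0 shut, grows as its free edge swings towards the robot, about an upright hinge (seen from above it turns clockwise), up to 1.2. A spring always pulls it shut: 0.24 N m when shut, 0.8 N m more per rad. The free edge is 90 mm open at 0.347 rad.
- gate_hinge (a point): On the gate's upright hinge axis, at the height of the gate's top, 150 mm.
- gate_edge (a point): Top of the gate's free edge, 265 mm from the hinge axis, 150 mm above the desk.
- wallet: Brown wallet, 85 x 110 x 24 mm, loose on the cage's roof. Origin under its middle. Leave alone.
- adapter: Small black plug adapter, 62 x 22 x 12 mm, loose on the cage's roof. Origin under its middle. Leave alone.
- headphones: Black headphones lying flat, 180 x 160 x 36 mm, loose on the desk. Leave alone.
- phone: Black phone, 150 x 72 x 9 mm, loose on the desk. Leave alone.
- bottle: White plastic bottle, 60 mm in diameter, 140 mm high, right of the cage. Origin under its middle. Leave alone.
- mug: White mug, 76 mm in diameter, 90 mm high, left of the cage. Origin under its middle. Leave alone.
- coaster: Cork coaster, 90 mm in diameter, 8 mm thick, on the desk in front of the cage. Leave alone.

How it is judged:
By the outcome, as a careful person would: the job done as asked, in the order asked, and still so for the second after the job is handed in, while the arm keeps its last pose, push and grip.
It also fails if it takes over 35 s, if anything falls off the work surface, if the arm or the gripper's body presses on something with over 40 N, if the wrist force passes 120 N, or if a joint passes its speed limit or range.

## Robot

A 6-joint arm with a two-finger parallel gripper is mounted at the origin on the work surface. World frame = base frame: x ahead of the robot, y to its left, z up, the work surface at z = 0. Lengths are in m, angles in rad, forces in N, time in s.
With the tool pointing down it reaches from about 0.325 to 0.9 m from the base axis. Payload 3.5 kg.
Tool frame: the origin (TCP) lies on the centre line of the jaws, within the pads' length; the fingertips stand 8 mm ahead of it and the grasp point (between the pads) lies 11 mm behind it (ctrl.tip_reach is the z of the fingertips in the tool frame, in m); z points along the fingers, y is the line along which they close (so a half turn about z gives the same grasp; the last joint's range is limited). The gripper opens to 85 mm and grips with 20 to 120 N. Pads are 22 mm wide; open, the fingers measure 114 mm over their backs; the gripper's body (76 mm by 85 mm) begins 54 mm behind the grasp point. The pads swing forward as they close: fully open they stand 13 mm farther back than shut.
Start: joints at [1.067, 0.276, -0.026, 1.268, 0, 1.467], TCP at [0.244, 0.575, 0.239] pointing down, gripper open.
Joint ranges: [-3.12, 3.12], [-0.85, 1.88], [-1.08, 1.24], [-1.95, 2.15], [-1.57, 1.53], [-3.14, 3.14]. Speed limits (rad/s): [2.57, 2.57, 3.14, 3.14, 3.14, 3.14].

## Interface

Orientations are given as a unit quaternion [x, y, z, w].
In Python, from bench import ctrl, grab_frame gives the robot as it stands.
- The arm moves only by the tool arm_command, never from a script. Its argument "motion" is a list that holds one entry, the list of rows, each a list of 5 numbers: the shift along the tool's x, y, z in m, then the turn about the tool's z in rad, then the gripper command: -1 is shut, 1 is fully open, values between are in proportion. A call has exactly 5 rows; each row shifts and turns the commanded pose from where the row before left it, along the tool's axes as they then stand; what a row does not reach is not made up. A row lasts 1/8 s, in which the tool goes at most 62.5 mm and 10.7 degrees, less where a joint would pass 70% of its speed; a pose out of reach is approached as far as the arm can. A call with a gripper value outside its range is refused whole. The fingers move at their own pace and stop on an object; the grip force is fixed at half the most. Time passes only in rows, so rows that do not move let the fingers close, or fill a call up. It gives the time, the measured TCP pose, the force, the opening and the grip force at its end, in the units of the state.
- ctrl.get_state(): the state, without advancing time (a new reading comes with each control period).
- grab_frame(name): name is "side" or "top"; returns a dict with "pixels" (420x560x3 uint8, red, green, blue), "depth" (420x560 float32, m along the optical axis (not along the pixel's ray), 0 where there is no reading), "fx", "fy", "cx", "cy" (pixels), "k1" (the pictures are not rectified: a ray, as slopes to the right and down, at radius r is drawn at 1 + k1 r^2 times it, then the intrinsics apply), "origin" and "attitude" of the camera in the world. Camera axes: x right, y down, z forward; pixel columns grow to the right and rows downward; lengths in m; the calibration is good to about 2 mm. A picture is of the moment at which its call begins.
- ctrl.sign_off(): hands the job in; it is judged then, once.
The state is a dict: "time_s": time; "joint_pos": joint angles; "joint_velocities": joint speeds; "joint_torque": joint torques, N m; "tool_pos": TCP position; "ee_rot": TCP orientation; "force": force on the tool from outside, world axes, zero at the start; "wrist_torque": the same for the moment, N m; "gripper_width": finger opening in m; "gripper_force": force on a finger pad.
Only numpy, scipy, OpenCV 4.12 (cv2) and the standard library are available. Lean on these libraries where they do the work, as an engineer would, in place of code of your own. Each camera call takes 0.05 s, during which the arm holds its last target. There are 200 camera calls.

## Working session

There is one attempt and no reset: what is moved stays moved. The work goes in short steps, Python scripts to look and compute and a tool call to move; the robot and the scene stay as the last step left them, time stands still between calls to the robot, and variables do not carry over. Pictures are saved under pics/ and viewed, at most 10 in all, crops included, and the job is handed in when it is done.

Besides the shell and the picture viewer there is one more tool, called after "Request:" as name(argument=value, ...) on one line, values as JSON. arm_command: Moves the arm, as the interface text tells. Its arguments: {"type":"object","properties":{"motion":{"type":"array","items":{"type":"array","items":{"type":"array","items":{"type":"number"}}}}},"required":["motion"]}

```bash
mkdir -p pics; ls
cat > h.py <<'E'
import numpy as np, cv2
from scipy.spatial.transform import Rotation as R
from bench import ctrl, grab_frame
def rot(a):
    a=np.array(a,float)
    return a if a.shape==(3,3) else R.from_quat(a).as_matrix()
def pts(f):
    "world point of each pixel from depth"
    h,w=f["depth"].shape
    K=np.array([[f["fx"],0,f["cx"]],[0,f["fy"],f["cy"]],[0,0,1]])
    uv=np.stack(np.meshgrid(np.arange(w),np.arange(h)),-1).reshape(-1,1,2).astype(float)
    s=cv2.undistortPoints(uv,K,np.array([f["k1"],0,0,0,0.])).reshape(h,w,2)
    d=np.dstack([s,np.ones((h,w))])
    return np.array(f["origin"])+(d*f["depth"][...,None])@rot(f["attitude"]).T, d@rot(f["attitude"]).T
E
python3 - <<'E'
from h import *
for n in ["top","side"]:
    f=grab_frame(n); cv2.imwrite(f"pics/{n}0.png",f["pixels"][...,::-1])
    np.savez(f"{n}0.npz",**f)
    print(n,f["origin"],f["attitude"],f["fx"],f["k1"])
s=ctrl.get_state();print(s)
E
```

```text
pics
top [ 0.44664161 -0.02684726  1.12836144] [-0.70431872  0.7067345  -0.05097454  0.04316338] 425.6283155948138 -0.06701426743976396
side [ 0.21189637 -1.08772976  0.78264122] [ 0.8548523  -0.12739464  0.07457241 -0.4974305 ] 498.9182660591558 -0.09656981017487284
{'time_s': 0.1, 'joint_pos': array([ 1.06662049e+00,  2.77085151e-01, -2.77489639e-02,  1.26801703e+00,
        1.60867608e-05,  1.46742294e+00]), 'joint_velocities': array([-0.00175406, -0.00252473,  0.00137218,  0.00244522,  0.00042115,
       -0.00144446]), 'joint_torque': array([ 3.10256801e-04, -4.46709538e+01,  2.96128356e+01,  8.49148608e-03,
       -6.56490465e-05, -5.45492227e-06]), 'tool_pos': array([0.24349926, 0.57485813, 0.23825153]), 'ee_rot': array([ 1.99062443e-01,  9.79986269e-01, -9.77960845e-04, -3.14997460e-04]), 'force': array([ 0.06222968, -0.29460651,  0.07513493]), 'wrist_torque': array([ 0.04542821, -0.06546298,  0.03374132]), 'gripper_force': 0.0, 'gripper_width': 0.08535534816171192}
```

View pics/top0.png

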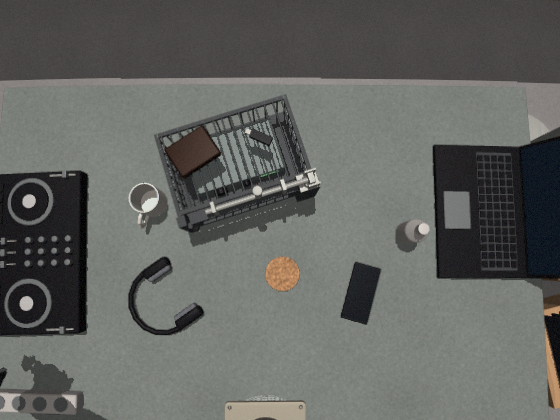

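View pics/side0.png

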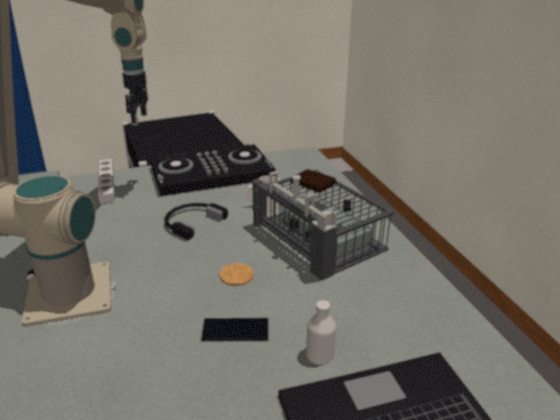

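The top view shows the knob cap near (257,190), the rod from (208,208) to the keeper at (312,180). In the side view the knob is near (297,185) and the keeper near (322,215). Next I'll enlarge both and measure.

Run:
```python
from h import *
out=[]
for n,(x,y,w,h) in {"top":(170,145,170,100),"side":(240,160,170,100)}.items():
    f=dict(np.load(n+"0.npz")); P,_=pts(f); im=f["pixels"]
    out.append(cv2.resize(im[y:y+h,x:x+w,::-1],None,fx=4.6,fy=3*0.98,interpolation=cv2.INTER_CUBIC) if 0 else cv2.resize(im[y:y+h,x:x+w,::-1],(510,300),interpolation=cv2.INTER_CUBIC))
    m=(im.min(2)>115)&(P[...,2]>.14)&(P[...,2]<.26)&(P[...,0]>.3)
    m[:y]=0;m[y+h:]=0;m[:,:x]=0;m[:,x+w:]=0
    q=P[m]; print(n,len(q))
    for a,b in [(.14,.16),(.16,.185),(.185,.2),(.2,.215),(.215,.26)]:
        k=q[(q[:,2]>a)&(q[:,2]<b)]
        if len(k): print(a,b,len(k),k.mean(0).round(4),k.min(0).round(3),k.max(0).round(3))
    k=m&(P[...,2]>.22); vs,us=np.nonzero(k); print("cap px",us.mean(),vs.mean(), P[k].round(3).tolist()[:20])
cv2.imwrite("pics/c0.png",np.vstack(out)[:600])
```

```text
top 719
0.14 0.16 98 [ 0.6381 -0.0934  0.1548] [ 0.539 -0.13   0.148] [0.665 0.205 0.159]
0.16 0.185 358 [0.6048 0.0122 0.1781] [ 0.564 -0.114  0.165] [0.654 0.131 0.184]
0.185 0.2 110 [ 0.6434 -0.1099  0.1888] [ 0.623 -0.129  0.185] [ 0.664 -0.093  0.194]
0.2 0.215 84 [0.5975 0.0338 0.209 ] [ 0.562 -0.052  0.202] [0.635 0.115 0.213]
0.215 0.26 69 [0.6052 0.0111 0.2368] [0.596 0.002 0.233] [0.615 0.021 0.241]
cap px 256.8550724637681 190.1304347826087 [[0.615, 0.015, 0.234], [0.614, 0.013, 0.236], [0.614, 0.011, 0.237], [0.614, 0.009, 0.239], [0.612, 0.017, 0.237], [0.612, 0.015, 0.236], [0.612, 0.013, 0.236], [0.612, 0.011, 0.238], [0.612, 0.009, 0.237], [0.611, 0.006, 0.241], [0.612, 0.004, 0.238], [0.61, 0.019, 0.237], [0.609, 0.017, 0.238], [0.609, 0.015, 0.24], [0.609, 0.013, 0.239], [0.61, 0.011, 0.236], [0.61, 0.009, 0.236], [0.609, 0.006, 0.239], [0.61, 0.004, 0.235], [0.61, 0.002, 0.236]]
side 300
0.14 0.16 43 [ 0.6376 -0.1063  0.1532] [ 0.615 -0.131  0.147] [0.669 0.204 0.158]
0.16 0.185 138 [0.6032 0.0057 0.1767] [ 0.562 -0.116  0.171] [0.656 0.129 0.185]
0.185 0.2 62 [ 0.6421 -0.109   0.1873] [ 0.621 -0.126  0.185] [ 0.664 -0.092  0.19 ]
0.2 0.215 31 [0.6048 0.009  0.2074] [ 0.565 -0.052  0.205] [0.631 0.116 0.209]
0.215 0.26 26 [0.6022 0.01   0.2354] [0.595 0.001 0.233] [0.61  0.022 0.237]
cap px 295.7307692307692 176.42307692307693 [[0.599, 0.021, 0.235], [0.599, 0.016, 0.237], [0.604, 0.022, 0.234], [0.605, 0.017, 0.236], [0.608, 0.017, 0.236], [0.61, 0.014, 0.236], [0.595, 0.018, 0.234], [0.596, 0.013, 0.236], [0.598, 0.012, 0.236], [0.602, 0.015, 0.234], [0.605, 0.016, 0.234], [0.605, 0.009, 0.237], [0.607, 0.007, 0.237], [0.61, 0.006, 0.237], [0.595, 0.01, 0.235], [0.595, 0.004, 0.237], [0.599, 0.006, 0.236], [0.602, 0.008, 0.235], [0.604, 0.006, 0.235], [0.606, 0.004, 0.236]]
```

View pics/c0.png

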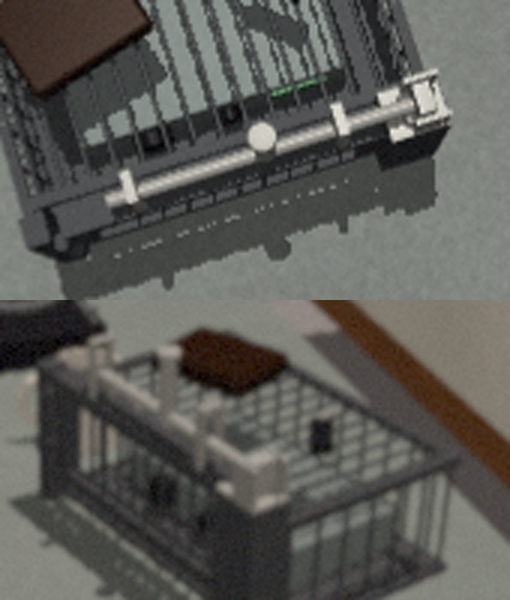

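The enlargement shows the round cap, top crop (262,137), with the staples at (128,187) and (340,120) and the head in the keeper at the right. Next I'll fit the rod line and compute the tool-frame move to hover above the knob.

Run:
```python
from h import *
for n,(x,y,w,h) in {"top":(170,145,170,100),"side":(240,160,170,100)}.items():
    f=dict(np.load(n+"0.npz")); P,_=pts(f); im=f["pixels"]
    m=(im.min(2)>115)&(P[...,0]>.3)
    m[:y]=0;m[y+h:]=0;m[:,:x]=0;m[:,x+w:]=0
    q=P[m]; rod=q[(q[:,2]>.17)&(q[:,2]<.184)&(q[:,1]>-.085)]
    vx,vy,x0,y0=cv2.fitLine(rod[:,:2].astype(np.float32),cv2.DIST_HUBER,0,.01,.01).ravel()
    if vy<0: vx,vy=-vx,-vy
    u=np.array([vx,vy]); yaw=np.arctan2(-vx,vy)
    cap=q[(q[:,2]>.22)&(q[:,2]<.26)]; st=q[(q[:,2]>.203)&(q[:,2]<.214)]
    c=cv2.minEnclosingCircle(cap[:,:2].astype(np.float32))
    s=(st[:,:2]-c[0])@u
    nrm=np.array([vy,-vx])
    print(n,"yaw",yaw,"cap",c,cap[:,2].mean(),"offset from rod",(np.array(c[0])-[x0,y0])@nrm,"staples",np.median(s[s<-.03]),np.median(s[s>.06]), "rod z", rod[:,2].max())
s=ctrl.get_state(); print(rot(s["ee_rot"]).round(3))
```

```text
top yaw 0.31122527 cap ((0.6051759123802185, 0.011259892024099827), 0.010318933986127377) 0.2368410894082086 offset from rod -2.4367015321241636e-05 staples -0.05911025116065815 0.1029803954260933 rod z 0.18291214998354433
side yaw 0.3126765 cap ((0.6020737886428833, 0.011403079144656658), 0.011156128719449043) 0.2353665687885977 offset from rod 0.0009078136695972461 staples -0.059467146509681025 0.09924768987181307 rod z 0.18026708283570747
[[-0.921  0.39  -0.001]
 [ 0.39   0.921 -0.002]
 [ 0.    -0.002 -1.   ]]
```

Request:
arm_command(motion=[[[0,0,-0.012,0.172,1],[0,0,-0.012,0.172,1],[0,0,-0.012,0.172,1],[0,0,-0.012,0.172,1],[0,0,-0.012,0.17,1]]])

```text
time_s: 0.72
tool_pos: [0.2437, 0.5751, 0.299]
ee_rot: [0.591, 0.807, -0.001, 0.0]
force: [-0.9, 0.4, 0.4]
gripper_width: 0.0852
gripper_force: 0.0
```

```bash
cat > go.py <<'E'
from h import *
import sys
t=np.array([float(a) for a in sys.argv[1:4]]); s=ctrl.get_state(); M=rot(s["ee_rot"])
print("t",s["time_s"],"pos",s["tool_pos"].round(4),"yang",np.arctan2(M[1,1],M[0,1]).round(4),"M2",M[:,2].round(4),"d_tool",(M.T@(t-s["tool_pos"])).round(4))
E
python3 go.py .6045 .0113 .298
```

```text
t 0.725 pos [0.2437 0.5751 0.299 ] yang 0.3063 M2 [-7.0e-04 -1.2e-03 -1.0e+00] d_tool [-0.6463  0.174   0.0014]
```

Request:
arm_command(motion=[[[-0.05,0.0134,0,0,1],[-0.05,0.0134,0,0,1],[-0.05,0.0134,0,0,1],[-0.05,0.0134,0,0,1],[-0.05,0.0134,0,0,1]]])

```text
time_s: 1.35
tool_pos: [0.3848, 0.3565, 0.2988]
ee_rot: [0.589, 0.808, -0.0, -0.0]
force: [0.3, 0.7, 0.2]
gripper_width: 0.0857
gripper_force: 0.0
```

Request:
arm_command(motion=[[[-0.05,0.0134,0,0,1],[-0.05,0.0134,0,0,1],[-0.05,0.0134,0,0,1],[-0.05,0.0134,0,0,1],[-0.04,0.0134,0,0,1]]])

```text
time_s: 1.98
tool_pos: [0.5223, 0.1484, 0.2988]
ee_rot: [0.589, 0.808, -0.0, -0.0]
force: [0.1, 0.5, -0.8]
gripper_width: 0.0857
gripper_force: 0.0
```

```bash
python3 go.py .6045 .0113 .298
```

```text
t 1.975 pos [0.5223 0.1484 0.2988] yang 0.311 M2 [-8.e-04 -1.e-04 -1.e+00] d_tool [-0.1557  0.0363  0.0008]
```

Request:
arm_command(motion=[[[-0.04,0.009,0,0,1],[-0.04,0.009,0,0,1],[-0.04,0.009,0,0,1],[-0.03,0.007,0,0,1],[0,0,0,0,1]]])

```text
time_s: 2.6
tool_pos: [0.6007, 0.0162, 0.2983]
ee_rot: [0.59, 0.808, -0.0, -0.0]
force: [-0.1, -0.4, -0.7]
gripper_width: 0.0856
gripper_force: 0.0
```

```bash
python3 go.py .6045 .0113 .298;  python3 - <<'E'
from h import *
out=[]
for n,(x,y,w,h) in {"top":(170,145,170,100),"side":(220,100,170,100)}.items():
    f=grab_frame(n); P,_=pts(f); im=f["pixels"]
    out.append(cv2.resize(im[y:y+h,x:x+w,::-1],(510,300),interpolation=cv2.INTER_CUBIC))
cv2.imwrite("pics/c1.png",np.vstack(out))
E
```

```text
t 2.6 pos [0.6007 0.0162 0.2983] yang 0.3091 M2 [-0.0012 -0.     -1.    ] d_tool [-0.0058  0.0021  0.0003]
```

View pics/c1.png

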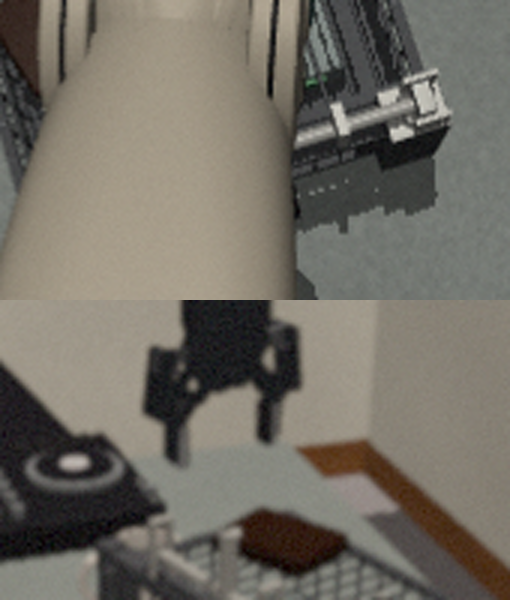

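The fingers straddle the knob (side crop: fingers at (180,450) and (265,430), knob at (230,550)). Next I descend and close.

Request:
arm_command(motion=[[[-0.006,0.002,0.02,0,1],[0,0,0.03,0,1],[0,0,0.03,0,1],[0,0,0.021,0,1],[0,0,0,0,1]]])

```text
time_s: 3.32
tool_pos: [0.6015, 0.0142, 0.1963]
ee_rot: [0.588, 0.809, -0.001, -0.002]
force: [0.0, -0.2, 0.4]
gripper_width: 0.0854
gripper_force: 0.0
```

Request:
arm_command(motion=[[[0,0,0,0,0.2],[0,0,0,0,-0.3],[0,0,0,0,-0.4],[0,0,0,0,-0.5],[0,0,0,0,-0.5]]])

```text
time_s: 3.95
tool_pos: [0.604, 0.0128, 0.1985]
ee_rot: [0.589, 0.808, 0.0, 0.0]
force: [0.2, -0.1, -0.4]
gripper_width: 0.0214
gripper_force: 0.0
```

```bash
python3 go.py .6045 .0113 .197
```

```text
t 3.95 pos [0.604  0.0128 0.1985] yang 0.3119 M2 [ 2.e-04 -0.e+00 -1.e+00] d_tool [-0.0015  0.      0.0015]
```

Centred to about 1 mm; grip now.

Request:
arm_command(motion=[[[0,0,0,0,-1],[0,0,0,0,-1],[0,0,0,0,-1],[0,0,0,0,-1],[0,0,0,0,-1]]])

```text
time_s: 4.58
tool_pos: [0.6042, 0.0128, 0.1985]
ee_rot: [0.589, 0.808, 0.0, 0.0]
force: [1.1, 0.1, 2.3]
gripper_width: 0.0159
gripper_force: 58.2
```

```bash
python3 go.py .6045 .0113 .197
```

```text
t 4.575 pos [0.6042 0.0128 0.1985] yang 0.312 M2 [ 6.e-04 -0.e+00 -1.e+00] d_tool [-0.0015 -0.0002  0.0015]
```

Gripped at 16 mm. Lift 15 mm straight.

Request:
arm_command(motion=[[[0,0,-0.005,0,-1],[0,0,-0.005,0,-1],[0,0,-0.005,0,-1],[0,0,0,0,-1],[0,0,0,0,-1]]])

```text
time_s: 5.2
tool_pos: [0.604, 0.0128, 0.2133]
ee_rot: [0.589, 0.808, 0.0, 0.0]
force: [1.0, -1.1, -3.9]
gripper_width: 0.016
gripper_force: 58.4
```

Request:
arm_command(motion=[[[0.006,0,0,0,-1],[0.008,0,0,0,-1],[0.008,0,0,0,-1],[0.008,0,0,0,-1],[0,0,0,0,-1]]])

```text
time_s: 5.82
tool_pos: [0.5943, 0.0429, 0.2133]
ee_rot: [0.588, 0.809, 0.001, -0.001]
force: [1.2, 2.3, -3.7]
gripper_width: 0.0161
gripper_force: 58.4
```

Request:
arm_command(motion=[[[0.006,0,0,0,-1],[0.006,0,0,0,-1],[0,0,0,0,-1],[0,0,0,0,-1],[0,0,0,0,-1]]])

```text
time_s: 6.45
tool_pos: [0.5909, 0.0531, 0.2133]
ee_rot: [0.589, 0.808, 0.0, -0.0]
force: [1.7, 1.9, -3.8]
gripper_width: 0.0164
gripper_force: 58.4
```

```bash
python3 go.py .6045 .0113 .197;  python3 - <<'E'
from h import *
out=[]
for n,(x,y,w,h) in {"top":(170,145,170,100),"side":(240,150,170,100)}.items():
    f=grab_frame(n); im=f["pixels"]
    out.append(cv2.resize(im[y:y+h,x:x+w,::-1],(510,300),interpolation=cv2.INTER_CUBIC))
cv2.imwrite("pics/c2.png",np.vstack(out))
E
```

```text
t 6.45 pos [0.5909 0.0531 0.2133] yang 0.3122 M2 [-2.e-04  8.e-04 -1.e+00] d_tool [-0.044   0.0001  0.0163]
```

View pics/c2.png

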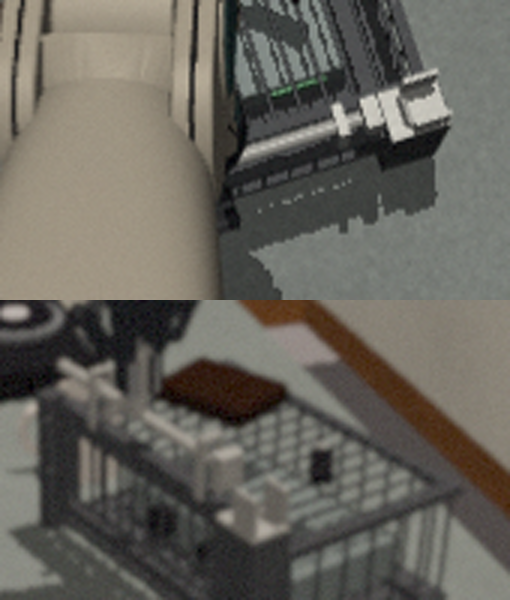

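The head is out of the keeper: its right end is at (372,112) in the top crop, left of the keeper cheeks at (400,110), and the gate is still shut. Now I swing about the hinge with r ≈ 0.131 m.

Request:
arm_command(motion=[[[0.0001,-0.0046,0,0.035,-1],[0.0001,-0.0046,0,0.035,-1],[0.0001,-0.0046,0,0.035,-1],[0.0001,-0.0046,0,0.035,-1],[0.0001,-0.0046,0,0.035,-1]]])

```text
time_s: 7.18
tool_pos: [0.5686, 0.0477, 0.2135]
ee_rot: [0.658, 0.753, 0.0, 0.0]
force: [3.8, 2.4, -4.2]
gripper_width: 0.0159
gripper_force: 58.5
```

Request:
arm_command(motion=[[[0.0001,-0.0046,0,0.035,-1],[0.0001,-0.0046,0,0.035,-1],[0.0001,-0.0046,0,0.035,-1],[0.0001,-0.0046,0,0.035,-1],[0.0001,-0.0046,0,0.035,-1]]])

```text
time_s: 7.8
tool_pos: [0.5458, 0.0466, 0.2135]
ee_rot: [0.721, 0.693, 0.0, 0.0]
force: [5.8, 0.8, -4.5]
gripper_width: 0.0161
gripper_force: 58.6
```

Request:
arm_command(motion=[[[0,0,0,0,-1],[0,0,0,0,-1],[0,0,0,0,-1],[0,0,0,0,-1],[0,0,0,0,-1]]])

```text
time_s: 8.43
tool_pos: [0.5458, 0.0466, 0.2133]
ee_rot: [0.72, 0.693, -0.0, 0.0]
force: [4.1, -0.5, -4.1]
gripper_width: 0.0162
gripper_force: 58.6
```

```bash
python3 go.py .6045 .0113 .197;  python3 - <<'E'
from h import *
s=ctrl.get_state(); p=s["tool_pos"][:2]; H=np.array([.5508,.1774]); v=p-H
print("r",np.hypot(*v),"theta",.312-np.arctan2(v[0],-v[1]))
out=[]
for n,(x,y,w,h) in {"top":(170,145,170,100),"side":(220,150,170,100)}.items():
    f=grab_frame(n); im=f["pixels"]; P,_=pts(f)
    np.savez(n+"3.npz",**f)
    out.append(cv2.resize(im[y:y+h,x:x+w,::-1],(510,300),interpolation=cv2.INTER_CUBIC))
    q=P[(im.min(2)>115)&(P[...,2]>.17)&(P[...,2]<.23)&(abs(P[...,1]+.02)<.07)&(P[...,0]>.45)&(P[...,0]<.66)]
    print(n,len(q)); b,_=np.histogram(q[:,2],np.arange(.17,.232,.005)); print(b)
    k=q[(q[:,2]>.185)&(q[:,2]<.198)]
    if len(k)>5:
        vx,vy,x0,y0=cv2.fitLine(k[:,:2].astype(np.float32),cv2.DIST_HUBER,0,.01,.01).ravel()
        print("rod ang",np.arctan(-vx/vy), .312-np.arctan(-vx/vy),(k.mean(0)))
cv2.imwrite("pics/c3.png",np.vstack(out))
E
```

```text
t 8.425 pos [0.5458 0.0466 0.2133] yang -0.0381 M2 [ 2.e-04 -3.e-04 -1.e+00] d_tool [-0.033   0.06    0.0164]
r 0.13088468249951288 theta 0.34988759617795356
top 261
[  0   0   0  11 119  25  54  44   8   0   0   0]
rod ang -0.055047587 0.3670476 [ 0.54319154 -0.02377709  0.19298831]
side 122
[ 0  0  0 13 39 13 35 21  1  0  0  0]
rod ang -0.032267883 0.3442679 [ 0.54128297 -0.0149635   0.19146341]
```

View pics/c3.png

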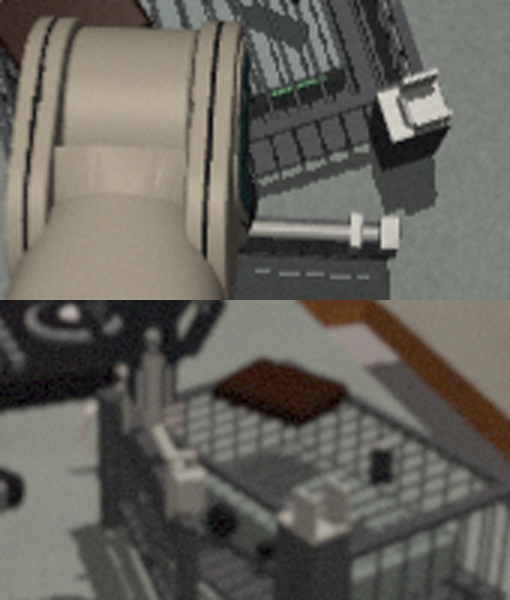

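The gate stands open with the rod at (250–400,230) in the top crop. The angle is about 0.35 rad (roughly 91 mm), the bolt is drawn and the knob is still held.

```bash
python3 -c "
from bench import ctrl
print(ctrl.sign_off())"
```

```text
the job is handed in; nothing more can be done
None
```

The job is handed in: I lifted the bolt over the lip and drew it about 44 mm with the gate shut, and the arm is holding the gate about 91 mm open by the knob. Wrist forces stayed under about 8 N at every reading, and nothing else in the scene was touched as far as the pictures show.

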